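Seat a plate in the filing jig and bring the file to it

TASK

Get the brass plate ready for filing: put it into the recess of the dark steel filing jig and press it down with the fingers until it is fully home and flush. Then draw the flat file with the beech handle out of the slanted wooden rack, turn it level with its flat side down, and finish while still holding it raised in the gripper, its blade above the brass plate and some 5 to 15 cm over it, touching nothing. Leave the screwdriver, the tin and the dish where they are.

Things in the scene. Friction and masses are not known exactly. Their poses are not given: they have to be found in the camera images.
- plate_center (a point): brass plate, 32 x 60 x 18 mm (x, y, z), about 0.2 kg, lying flat on the bench at the start; the point is its centre, 9 mm above its underside; x is across the short side, y along the long side, z up
- recess (a point): centre of the recess in the filing jig, level with the jig's top face, 30 mm above the bench. The jig is a fixed dark steel block 76 x 100 x 30 mm (x, y, z); the recess is 36 x 64 mm (x, y) and 18 mm deep, just as the plate is thick: 2 mm of play on every side, flush when home. Both long sides have a 38 mm wide gap down to the recess floor, open outwards, for the fingers. z up
- file_handle (a point): centre of the flat file's round beech handle (24 mm thick, 100 mm long; file 250 mm). y runs from blade to handle end, x across the blade's width, z across its thickness. Blade 16 x 4 mm, from y = -50 to -200 mm (tip). At the start it stands in the rack, y 40 degrees above level with the handle end up and towards the robot, x level; this point is about 0.165 m up, nothing beneath it
- file_tip (a point): tip of the file's blade, 200 mm from the handle centre; axes as for the handle
- socket (a point): bottom of the file's socket in the rack; the socket is 70 mm deep, a loose fit on the blade, and rises at 40 degrees above level towards the rack's front (-x of this frame; z is up)
- file: the whole flat file, about 0.07 kg, balancing 20 to 25 mm from the handle centre towards the blade; origin 75 mm from the handle centre towards the blade, at the underside; axes as for the handle
- plate: the brass plate as a whole; origin at the centre of its underside
- rack: slanted wooden tool rack, fixed, 170 mm wide and 100 mm high; origin on the bench at its front edge, in line with the file's socket; x to its rear, z up. A second socket 75 mm to the left (+y) holds the screwdriver
- jig: the filing jig, fixed; origin at the centre of its underside
- driver: red-handled screwdriver, 170 mm long, in the rack's second socket; leave it alone; origin near its middle
- tin: small round black tin, 41 mm wide, 24 mm high; leave it alone; origin at the centre of its underside
- dish: shallow round metal dish, 75 mm wide, 15 mm high; leave it alone; origin at the centre of its underside
Mind the look-alikes: they are no part of the job. Several things look just like the plate: the one meant starts farthest to the robot's left.

How it is judged:
On the way, in this order (a step that is already met when the one before it is completed fails the run):
1. the plate lies flush in the jig's recess and the fingers press on it (horizontal distance between plate_center and recess below 0.004 m and z of plate_center in the frame of recess between -0.0115 and -0.0075 m and angle between plate_center's own z axis and vertical below 0.06 rad and contact force between the fingers and plate above 1 N), for 0.1 s.
2. the file has been drawn out of its socket, held in the fingers, the plate still flush (horizontal distance between plate_center and recess below 0.004 m and z of plate_center in the frame of recess between -0.0115 and -0.0075 m and angle between plate_center's own z axis and vertical below 0.06 rad and distance between file_tip and socket above 0.08 m and contact force between the fingers and file above 1 N), for 0.2 s.
At the end, for the whole second after the job is handed in: Plate flush in the recess (1.5 mm proud to 2.5 mm sunk, 4 mm off centre). File held still in the gripper, flat side level within 12 degrees, 60 to 230 mm above the bench, its blade over the plate's centre (within 25 mm sideways), touched by nothing but the fingers (horizontal distance between plate_center and recess below 0.004 m and z of plate_center in the frame of recess between -0.0115 and -0.0075 m and angle between plate_center's own z axis and vertical below 0.06 rad and (angle between file_handle's own z axis and vertical below 0.21 rad or angle between file_handle's own z axis and vertical above 2.93 rad) and y of recess in the frame of file_handle between -0.195 and -0.055 m and x of recess in the frame of file_handle between -0.025 and 0.025 m and height (world z) of file_tip between 0.06 and 0.23 m and height (world z) of file_handle between 0.06 and 0.23 m and contact force between the fingers and file above 1 N and contact force between file and rack below 0.05 N and contact force between file and jig below 0.05 N and contact force between each of file, the fingers and plate below 0.05 N and contact force between file and driver below 0.05 N and contact force between file and tin below 0.05 N and contact force between file and dish below 0.05 N and linear speed of file below 0.03 m/s); the arm keeps its last pose, push and grip.
It fails at once if a bystander (screwdriver, tin or dish) was moved by more than 30 mm (distance of any of driver, tin, dish from where it was at the start of the episode above 0.03 m).
It also fails if it takes over 69 s, if anything falls off the work surface, if the arm or the gripper's body presses on something with over 40 N, if the wrist force passes 120 N, or if a joint passes its speed limit or range.

ROBOT

A 7-joint arm with a two-finger parallel gripper is mounted at the origin on a cart in front of the work surface, level with it; the furniture and walls round the work are solid. World frame = base frame: x ahead of the robot, y to its left, z up, the work surface at z = 0. Lengths are in m, angles in rad, forces in N, time in s.
With the tool pointing down it reaches from about 0.425 to 0.875 m from the base axis. Payload 9.9 kg.
Tool frame: the origin (TCP) lies at the centre of the arm's flange, where the gripper is bolted on; the fingertips stand 173 mm ahead of it and the grasp point (between the pads) lies 155 mm ahead of it; z points along the fingers, y is the direction in which the jaws open and shut (so a half turn about z gives the same grasp; the last joint's range is limited). The gripper opens to 85 mm and grips with 20 to 120 N. Pads are 22 mm wide; open, the fingers measure 114 mm over their backs; the gripper's body (76 mm by 85 mm) begins 54 mm behind the grasp point. The pads swing forward as they close: fully open they stand 13 mm farther back than shut.
Start: joints at [-1.204, 0.576, 0.025, 1.437, -0.015, 1.129, -0.057], TCP at [0.294, 0.608, 0.405] pointing down, gripper open.
Joint ranges: [-2.76, 2.76], [-0.34, 2.15], [-1.52, 1.57], [0.19, 2.46], [-1.09, 4.23], [0.17, 1.99], [-2.82, 2.82]. Speed limits (rad/s): [2.22, 2.22, 3.01, 3.01, 3.14, 3.14, 3.14].

INTERFACE

Orientations are given as a rotation vector (axis times angle).
In Python, from rig import sensors, optics, bot, silhouettes gives the robot as it stands.
- The arm moves only by the tool drive_tool, never from a script. Its argument "motion" is one flat list of numbers, 6 for each row, row after row: the shift along the world's x, y, z each as a share of 0.25 m, from -1 to 1, then the turn, a rotation vector about the world's x, y, z each as a share of 45 degrees, from -1 to 1. In form: [x, y, z, ax, ay, az, x, y, z, ax, ay, az, ...]. A call has exactly 5 rows; each row is the pose to reach, as a shift and turn from the pose measured when the call began; what a row does not reach only later rows make up. A row lasts 1/8 s, in which the tool goes at most 62.5 mm and 10.7 degrees, less where a joint would pass 70% of its speed; a pose out of reach is approached as far as the arm can. A call with a number of a shift or a turn outside -1 to 1 is refused whole. A call with a gripper value outside its range is refused whole. "grip" is the closure, from -1 (fully open) to 1 (shut), set as the call begins (left out, the last holds). The fingers move at their own pace and stop on an object; "squeeze" is the grip in N (left out, the last holds). Time passes only in rows, so rows that repeat a pose let the fingers close, or fill a call up. It gives the time, the measured TCP pose, the force and the opening at its end, in the units of the state.
- sensors.read_state(): the state, without advancing time (a new reading comes with each control period).
- optics.capture(name): name is "scene" or "top"; returns (picture, depth): 480x640x3 uint8, red, green, blue; 480x640 float32, m along the optical axis (not along the pixel's ray), 0 where there is no reading.
- optics.calibration(name): a dict with "intrinsics" (3x3 intrinsics, pixels), "k1" (the pictures are not rectified: a ray, as slopes to the right and down, at radius r is drawn at 1 + k1 r^2 times it, then the intrinsics apply), "rvec" (rotation vector, rad) and "tvec" (3), from world to camera coordinates, as OpenCV has them. Camera axes: x right, y down, z forward; pixel columns grow to the right and rows downward; lengths in m; the calibration is good to about 2 mm. A picture is of the moment at which its call begins. calibration takes no time and is no camera call.
- bot.close_job(): hands the job in, once; it reports no verdict.
Trained networks look in the newest picture that a camera, given by its name, has taken for a name from the list of things; names that differ only in an ending like _2 or _b are one class to them, and where a whole thing is asked for, a point or a joint stands for the part that bears it (a point fixed in the world has none). Each returns a list of dicts, best first, with "conf" (0 to 1); they miss things now and then, are a little off and sometimes report something else, mostly with a low value. They report only what shows in the picture. A call takes as long as a camera call. They do not tell look-alikes from the thing itself.
- silhouettes(label, camera): "region" (480x640 bool, what is visible of it) and "xy" ([column, row] in pixels, amid what is visible of it).
The state is a dict: "time_s": time; "qpos": joint angles; "joint_vel": joint speeds; "joint_torque": joint torques, N m; "position": TCP position; "tcp_rot": TCP orientation; "ft_force": force on the tool from outside, world axes, zero at the start; "wrist_torque": the same for the moment, N m; "gripper_width": opening from 0.0 (shut) to 1.0 (fully open).
Only numpy, scipy, OpenCV 4.12 (cv2) and the standard library are available. Lean on these libraries where they do the work, as an engineer would, in place of code of your own. Each camera call takes 0.05 s, during which the arm holds its last target.

## Working session

There is one attempt and no reset: what is moved stays moved. The work goes in short steps, Python scripts to look and compute and a tool call to move; the robot and the scene stay as the last step left them, time stands still between calls to the robot, and variables do not carry over. Pictures are saved under pics/ and viewed, and the job is handed in when it is done.

Besides the shell and the picture viewer there is one more tool, called after "Emit:" in YAML: its name, and indented under it one key for each argument. drive_tool: Moves the arm, as the interface text tells. Its arguments: {"type":"object","properties":{"motion":{"type":"array"},"grip":{"type":"number"},"squeeze":{"type":"number"}},"required":["motion"]}

```bash
ls; mkdir -p pics; python3 - <<'E'
from rig import sensors, optics
import cv2
s=sensors.read_state();print(s)
for n in ("scene","top"):
    p,d=optics.capture(n);cv2.imwrite(f"pics/{n}0.png",p[...,::-1])
    print(n,optics.calibration(n))
E
```

```text
pics
{'time_s': 0.0, 'qpos': array([-1.20379047,  0.57654521,  0.02482831,  1.43791795, -0.01497492,
        1.12901345, -0.05648511]), 'joint_vel': array([ 2.41615795e-05,  5.31093265e-04, -1.49878143e-03, -3.34545944e-04,
        7.37991205e-04, -5.22596797e-04,  1.12258479e-03]), 'joint_torque': array([-3.50786297e-05, -7.65787411e+01,  2.24984251e+00, -2.85991323e+01,
        1.50632526e-02,  1.25020705e-02, -1.50343533e-05]), 'position': array([0.29399589, 0.60742253, 0.40382976]), 'tcp_rot': array([-7.01969237e-01, -3.06187660e+00,  2.63346434e-03]), 'ft_force': array([-0.4987793,  0.9055006, -0.3743662]), 'wrist_torque': array([ 0.01894344, -0.03858303,  0.02316163]), 'gripper_width': 1.0001102729445057}
scene {'intrinsics': array([[554.92102161,   0.        , 327.49716468],
       [  0.        , 554.92102161, 238.47969114],
       [  0.        ,   0.        ,   1.        ]]), 'k1': 0.050268654287363705, 'rvec': array([ 1.96053616, -0.75830928,  0.4519829 ]), 'tvec': array([-0.24690267,  0.33094051,  0.8436261 ])}
top {'intrinsics': array([[437.12024737,   0.        , 319.5888823 ],
       [  0.        , 437.12024737, 236.33918316],
       [  0.        ,   0.        ,   1.        ]]), 'k1': -0.05540199737948049, 'rvec': array([ 2.20275108, -2.14291053,  0.10197981]), 'tvec': array([0.15047541, 0.55398492, 0.94309354])}
```

View pics/scene0.png

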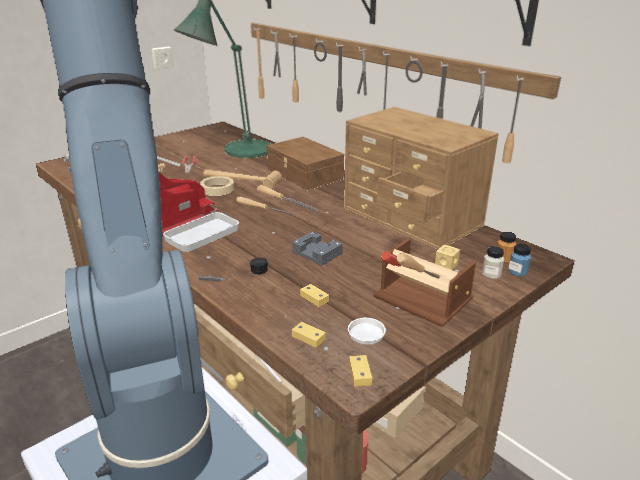

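View pics/top0.png

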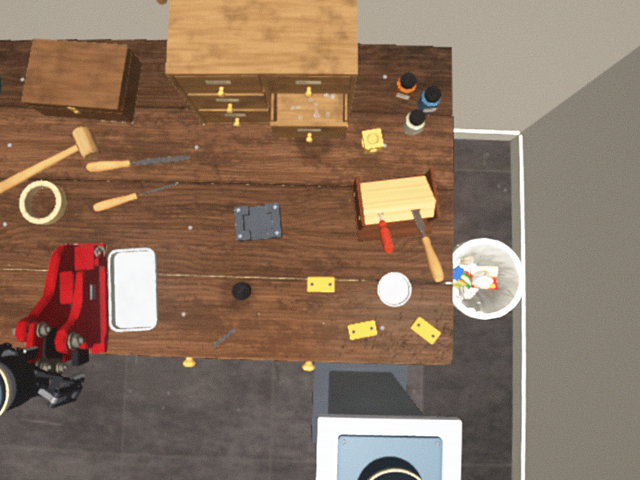

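The top view shows plate candidates at (320,285), (362,330) and (425,330). The first has the smallest column, so it is the leftmost (+y is left in the image) and the one meant. The jig is at (258,222), the rack at (397,200), the file handle at (432,258), the dish at (394,289) and the tin at (241,291).

```bash
cat > h.py <<'E'
import numpy as np, cv2
from rig import sensors, optics, silhouettes
from scipy.spatial.transform import Rotation as R
def cal(n):
    c=optics.calibration(n); return c['intrinsics'],c['k1'],R.from_rotvec(c['rvec']).as_matrix(),c['tvec']
def ray(n,u,v):
    K,k1,Rm,t=cal(n)
    d=np.stack([(np.asarray(u,float)-K[0,2])/K[0,0],(np.asarray(v,float)-K[1,2])/K[1,1]],-1)
    s=d.copy()
    for _ in range(20): s=d/(1+k1*(s**2).sum(-1,keepdims=True))
    return np.concatenate([s,np.ones(s.shape[:-1]+(1,))],-1)
def atz(n,u,v,z):
    K,k1,Rm,t=cal(n); r=ray(n,u,v)@Rm; o=-Rm.T@t
    return o+r*((z-o[2])/r[...,2])[...,None]
def cloud(n,reg,d):
    K,k1,Rm,t=cal(n); v,u=np.nonzero(reg&(d>0)); 
    return (ray(n,u,v)*d[v,u][:,None]-t)@Rm
def proj(n,P):
    K,k1,Rm,t=cal(n); c=np.atleast_2d(P)@Rm.T+t; s=c[:,:2]/c[:,2:]
    s=s*(1+k1*(s**2).sum(1,keepdims=True)); return s*K[0,0]+K[:2,2]
E
python3 - <<'E'
from h import *
for n in ("top","scene"):
    p,d=optics.capture(n)
    np.save(f"{n}_d.npy",d); np.save(f"{n}_p.npy",p)
    for l in ("plate","jig","file","rack","driver","tin","dish","file_handle","recess"):
        for k,r in enumerate(silhouettes(l,n)[:5]):
            if r['conf']<.2: continue
            reg=r['region']; P=cloud(n,reg,d); np.save(f"m_{n}_{l}_{k}.npy",reg)
            print(n,l,k,round(r['conf'],2),np.round(r['xy']),reg.sum(),np.round(np.median(P,0),3) if len(P) else None, np.round(P.max(0),3) if len(P) else '')
print(sensors.read_state()['time_s'])
p,_=np.load("top_p.npy"),0
c=p[180:350,220:460]; cv2.imwrite("pics/c1.png",cv2.resize(c,None,fx=3.3,fy=3.3,interpolation=cv2.INTER_CUBIC)[...,::-1])
E
```

```text
top plate 0 0.98 [424. 330.] 414 [ 0.351 -0.07   0.02 ] [ 0.38  -0.041  0.025]
top plate 1 0.63 [320. 284.] 398 [0.445 0.162 0.019] [0.461 0.191 0.026]
top plate 2 0.56 [359. 331.] 416 [0.349 0.067 0.019] [0.369 0.098 0.024]
top plate 3 0.38 [394. 205.] 4556 [0.616 0.004 0.075] [0.7   0.097 0.117]
top jig 0 0.98 [259. 224.] 1575 [0.578 0.306 0.022] [0.621 0.362 0.038]
top file 0 0.57 [427. 254.] 607 [ 0.511 -0.044  0.163] [ 0.606 -0.028  0.201]
top driver 0 0.66 [382. 235.] 336 [0.545 0.035 0.126] [0.597 0.045 0.145]
top tin 0 0.52 [236. 291.] 304 [0.424 0.336 0.024] [0.444 0.363 0.029]
top dish 0 0.86 [394. 288.] 920 [ 0.437 -0.005  0.004] [0.474 0.033 0.021]
top file_handle 0 0.85 [429. 251.] 659 [ 0.514 -0.044  0.16 ] [ 0.608 -0.027  0.201]
top file_handle 1 0.49 [319. 285.] 407 [0.444 0.162 0.019] [0.461 0.191 0.026]
top recess 0 0.92 [258. 222.] 1615 [0.577 0.306 0.019] [0.625 0.359 0.038]
top recess 1 0.47 [384. 234.] 357 [0.547 0.035 0.123] [0.595 0.046 0.145]
scene plate 0 0.93 [360. 375.] 567 [ 0.34  -0.081  0.019] [ 0.38  -0.026  0.023]
scene plate 1 0.82 [309. 334.] 533 [0.339 0.062 0.018] [0.382 0.113 0.023]
scene jig 0 0.77 [314. 248.] 1039 [0.567 0.307 0.02 ] [0.65  0.396 0.035]
scene file 0 0.84 [410. 264.] 328 [ 0.484 -0.055  0.172] [0.606 0.029 0.198]
scene rack 0 0.77 [428. 288.] 4518 [ 0.601 -0.019  0.023] [0.695 0.093 0.136]
scene driver 0 0.68 [390. 258.] 133 [0.521 0.025 0.132] [0.562 0.039 0.143]
scene driver 1 0.2 [426. 288.] 4549 [ 0.601 -0.017  0.024] [0.789 0.175 0.131]
scene tin 0 0.54 [261. 266.] 198 [0.417 0.327 0.022] [0.438 0.352 0.028]
scene dish 0 0.59 [367. 331.] 809 [0.442 0.005 0.005] [0.488 0.052 0.021]
scene file_handle 0 0.54 [411. 264.] 313 [ 0.481 -0.055  0.175] [0.606 0.044 0.198]
scene recess 0 0.56 [317. 247.] 1108 [0.568 0.309 0.019] [0.657 0.409 0.035]
1.1
```

View pics/c1.png

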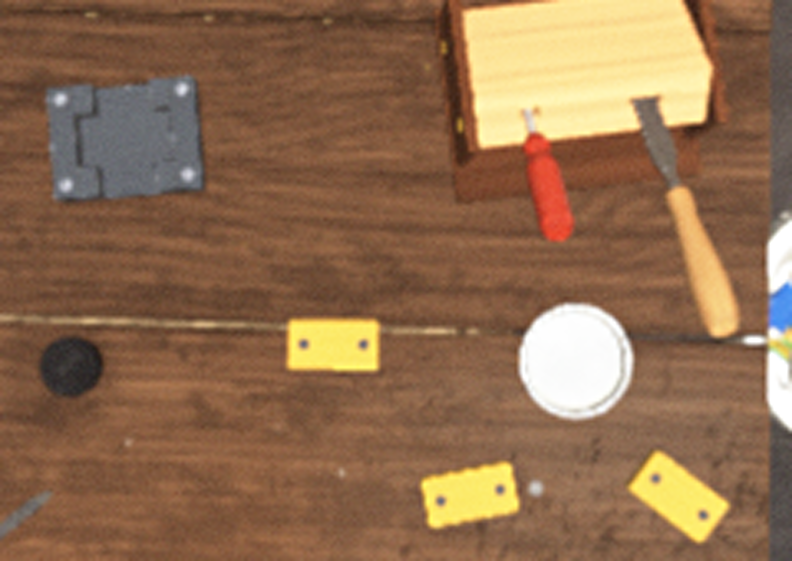

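```bash
cat > fit.py <<'E'
from h import *
from scipy.optimize import minimize
def boxhull(n,x,y,th,sx,sy,h):
    c=np.array([[a*sx/2,b*sy/2,z] for a in(-1,1) for b in(-1,1) for z in(0,h)])
    M=R.from_euler('z',th).as_matrix(); return cv2.convexHull(proj(n,c@M.T+[x,y,0]).astype(np.float32))[:,0]
def soft(poly,shape,off,S=8):
    im=np.zeros((shape[0]*S,shape[1]*S),np.uint8)
    cv2.fillPoly(im,[np.round(((poly-off)+.5)*S*16-8).astype(np.int32)],255,shift=4)
    return cv2.resize(im,shape[::-1],interpolation=cv2.INTER_AREA)/255.
def fit(masks,x0,sx,sy,h):
    # masks: {cam: (softmask, off)}
    def cost(p):
        return sum(np.abs(soft(boxhull(n,p[0],p[1],p[2],sx,sy,h),m.shape,o)-m).sum()/m.sum() for n,(m,o) in masks.items())
    best=None
    for dth in(-.06,0,.06):
        r=minimize(cost,np.array(x0)+[0,0,dth],method='Nelder-Mead',options=dict(initial_simplex=np.array(x0)+[0,0,dth]+np.array([[0,0,0],[.006,0,0],[0,.006,0],[0,0,.08]]),xatol=1e-5,fatol=1e-5))
        if best is None or r.fun<best.fun: best=r
    return best.x,best.fun
E
python3 - <<'E'
from fit import *
def crop(n,u0,v0,u1,v1): return np.load(f"{n}_p.npy")[v0:v1,u0:u1].astype(float),np.array([u0,v0],float)
def yel(c): # soft: yellow saturation
    s=c[...,0]-c[...,2]; lo=np.median(s); hi=np.percentile(s,97); print('sat',lo,hi); return np.clip((s-lo-0.15*(hi-lo))/(0.5*(hi-lo)),0,1)
mt=yel(crop("top",298,266,344,302)[0]); ms=yel(crop("scene",290,275,340,315)[0])
M={"top":(mt,np.array([298.,266])),"scene":(ms,np.array([290.,275]))}
for k in (["top"],["scene"],["top","scene"]):
    print("plate",k,fit({q:M[q] for q in k},[.445,.162,0],.032,.060,.018))
def hullmask(reg):
    c=np.argwhere(reg)[:,::-1]; lo=c.min(0)-8; hi=c.max(0)+9
    nn,lab,st,_=cv2.connectedComponentsWithStats(reg.astype(np.uint8)); i=1+np.argmax(st[1:,4]); 
    m=np.zeros(reg.shape,np.uint8); cv2.fillConvexPoly(m,cv2.convexHull(np.argwhere(lab==i)[:,::-1].astype(np.int32)),1)
    return m[lo[1]:hi[1],lo[0]:hi[0]].astype(float),lo.astype(float)
# own jig mask by colour (bluish-grey: r-b low)
J={}
for n,(u0,v0,u1,v1) in dict(top=(222,192,294,254),scene=(280,222,355,274)).items():
    c,o=crop(n,u0,v0,u1,v1); m=((c[...,0]-c[...,2])<12)
    m=cv2.morphologyEx(m.astype(np.uint8),cv2.MORPH_OPEN,np.ones((3,3)))
    reg=np.zeros((480,640),bool); reg[v0:v1,u0:u1]=m>0; J[n]=hullmask(reg); print(n,reg.sum())
    cv2.imwrite(f"pics/jm_{n}.png",cv2.resize(np.hstack([c[...,::-1],np.repeat(255.*m[...,None],3,2)]),None,fx=5,fy=5,interpolation=0))
for k in (["top"],["scene"],["top","scene"]):
    print("jig",k,fit({q:J[q] for q in k},[.578,.306,0],.076,.100,.030))
for n in("top","scene"):
    K,k1,Rm,t=cal(n);print(n,-Rm.T@t)
E
```

```text
sat 66.0 154.0
sat 51.0 105.0
plate ['top'] (array([0.44467809, 0.16089343, 0.02184147]), np.float64(0.14469468303591054))
plate ['scene'] (array([0.44372405, 0.16455116, 0.0077857 ]), np.float64(0.09099168534490976))
plate ['top', 'scene'] (array([0.44349055, 0.16233118, 0.01351169]), np.float64(0.2739552587610702))
top 1519
scene 1018
jig ['top'] (array([0.57944864, 0.30581894, 0.11927604]), np.float64(0.03462948656635888))
jig ['scene'] (array([0.57916239, 0.30760928, 0.10044871]), np.float64(0.043712702472293266))
jig ['top', 'scene'] (array([0.57935675, 0.30616067, 0.10976781]), np.float64(0.08709726800691184))
top [0.45857428 0.16410672 0.99083106]
scene [-0.21024699 -0.59576357  0.69501764][ WARN:0@3.757] global loadsave.cpp:1063 imwrite_ Unsupported depth image for selected encoder is fallbacked to CV_8U.
```

Enlarged crop: the target plate is the smooth yellow block at crop (333,345), which is top-view pixel (320,285). I take the plate at about (0.444, 0.1615) with yaw 0.02, and the jig at about (0.5794, 0.306) with yaw 0.11. Moving to the plate.

Emit:
drive_tool:
  motion: [0.064,-0.2,0,0,0,-0.2,0.128,-0.4,0,0,0,-0.4,0.192,-0.6,0,0,0,-0.6,0.256,-0.8,0,0,0,-0.8,0.32,-1,0,0,0,-1]
  grip: -1
  squeeze: 40

```text
time_s: 1.72
position: [0.3745, 0.3559, 0.405]
tcp_rot: [-1.827, -2.556, -0.001]
ft_force: [1.0, -0.3, -0.0]
gripper_width: 0.999
```

```bash
cat > s.py <<'E'
from h import *
import sys
s=sensors.read_state(); M=R.from_rotvec(s['tcp_rot']).as_matrix()
print('t',round(s['time_s'],3),'p',np.round(s['position'],4),'F',np.round(s['ft_force'],1),'w',round(s['gripper_width'],3))
print('toolz',np.round(M[:,2],3),'tooly',np.round(M[:,1],3),'q',np.round(s['qpos'],2), 'grasp',np.round(s['position']+.155*M[:,2],4))
E
python3 s.py
```

```text
t 1.725 p [0.3745 0.3559 0.405 ] F [ 1.  -0.3 -0. ] w 0.999
toolz [ 0.     0.001 -1.   ] tooly [0.946 0.323 0.001] q [-1.04  0.35  0.26  1.86 -0.11  0.95 -0.4 ] grasp [0.3745 0.356  0.25  ]
```

Emit:
drive_tool:
  motion: [0.056,-0.156,-0.124,0,0,-0.08,0.112,-0.311,-0.248,0,0,-0.16,0.167,-0.467,-0.372,0,0,-0.24,0.223,-0.622,-0.496,0,0,-0.32,0.279,-0.778,-0.62,0,0,-0.396]

```text
time_s: 2.35
position: [0.4447, 0.1605, 0.2493]
tcp_rot: [2.202, 2.24, 0.003]
ft_force: [1.5, -0.1, -0.0]
gripper_width: 0.999
```

```bash
python3 s.py; python3 - <<'E'
from h import *
for n in("top","scene"):
    p,d=optics.capture(n); cv2.imwrite(f"pics/{n}1.png",p[...,::-1])
p=cv2.imread("pics/scene1.png")[200:350,230:430]; cv2.imwrite("pics/c2.png",cv2.resize(p,None,fx=4,fy=4,interpolation=2))
E
```

```text
t 2.35 p [0.4447 0.1605 0.2493] F [ 1.5 -0.1 -0. ] w 0.999
toolz [ 0.002  0.001 -1.   ] tooly [1.    0.017 0.002] q [-0.62  0.52  0.26  2.15 -0.27  0.5  -0.15] grasp [0.4449 0.1606 0.0943]
```

View pics/c2.png

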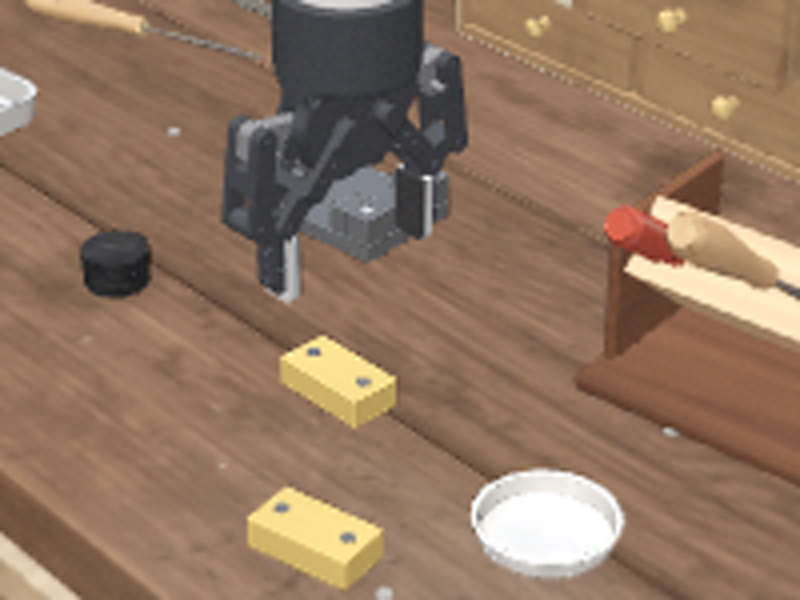

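The crop shows the open gripper above the target plate, with the jaws straddling it along x. Descending.

Emit:
drive_tool:
  motion: [0,0.004,-0.07,0,0,0,0,0.004,-0.14,0,0,0,0,0.004,-0.21,0,0,0,0,0.004,-0.285,0,0,0,0,0.004,-0.285,0,0,0]

```text
time_s: 3.08
position: [0.4445, 0.1584, 0.1762]
tcp_rot: [-2.209, -2.234, 0.007]
ft_force: [-0.0, 0.6, 0.4]
gripper_width: 0.996
```

Emit:
drive_tool:
  motion: [0,0,0,0,0,0,0,0,0,0,0,0,0,0,0,0,0,0,0,0,0,0,0,0,0,0,0,0,0,0]
  grip: 1
  squeeze: 40

```text
time_s: 3.7
position: [0.4446, 0.1585, 0.1769]
tcp_rot: [2.209, 2.234, -0.006]
ft_force: [-1.2, 1.2, 7.7]
gripper_width: 0.366
```

```bash
python3 s.py
```

```text
t 3.7 p [0.4446 0.1585 0.1769] F [-1.2  1.2  7.7] w 0.366
toolz [-0.003 -0.003 -1.   ] tooly [ 1.     0.011 -0.003] q [-0.56  0.65  0.17  2.2  -0.33  0.32 -0.1 ] grasp [0.4442 0.1581 0.0219]
```

Emit:
drive_tool:
  motion: [0,0,0.16,0,0,0,0,0,0.32,0,0,0,0.18,0.19,0.32,0,0,0.04,0.36,0.38,0.32,0,0,0.08,0.536,0.575,0.32,0,0,0.127]

```text
time_s: 4.32
position: [0.5736, 0.297, 0.2575]
tcp_rot: [2.093, 2.342, -0.005]
ft_force: [0.7, -0.3, -1.6]
gripper_width: 0.363
```

Emit:
drive_tool:
  motion: [0,0,0,0,0,0,0,0,0,0,0,0,0,0,0,0,0,0,0,0,0,0,0,0,0,0,0,0,0,0]

```text
time_s: 4.95
position: [0.5734, 0.2966, 0.2577]
tcp_rot: [2.094, 2.342, -0.005]
ft_force: [0.4, -0.5, -2.2]
gripper_width: 0.363
```

```bash
python3 s.py; python3 - <<'E'
from h import *
for n in("top","scene"):
    p,d=optics.capture(n); cv2.imwrite(f"pics/{n}2.png",p[...,::-1]); np.save(f"{n}_p2.npy",p)
a=cv2.imread("pics/scene2.png")[190:290,260:380]; b=cv2.imread("pics/top2.png")[180:280,200:320]
cv2.imwrite("pics/c3.png",np.vstack([cv2.resize(x,None,fx=4,fy=4,interpolation=2)[:300] if 0 else cv2.resize(x,(600,500),interpolation=2)[100:400] for x in(a,b)]))
E
```

```text
t 4.95 p [0.5734 0.2966 0.2577] F [ 0.4 -0.5 -2.2] w 0.363
toolz [-0.002 -0.003 -1.   ] tooly [ 0.994  0.112 -0.002] q [-0.71  0.7   0.27  1.69 -0.24  0.79 -0.22] grasp [0.5731 0.2962 0.1027]
```

View pics/c3.png

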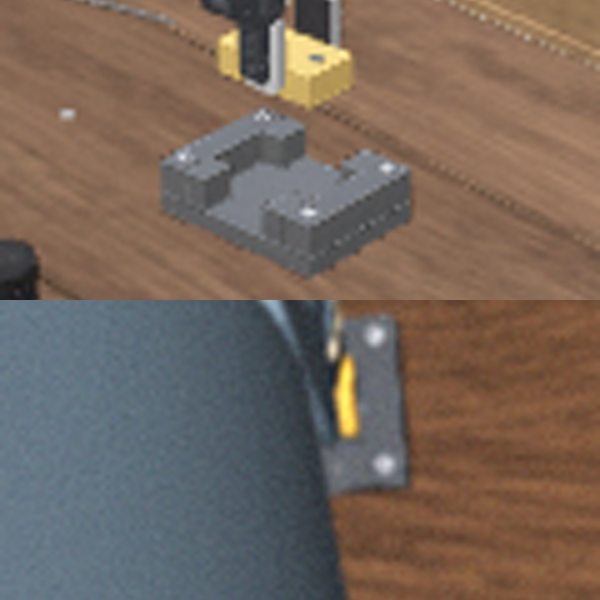

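```bash
cat > held.py <<'E'
from fit import *
def fitheld(p,box,x0,zb,th):
    u0,v0,u1,v1=box; c=p[v0:v1,u0:u1].astype(float); s=c[...,0]-c[...,2]
    wood=c[...,0]
    y=(s>75)&(c[...,0]>140); 
    # soft yellow via saturation between wood & brass
    m=np.clip((s-40)/(55),0,1); grip=(s<18); g=cv2.dilate(grip.astype(np.uint8),np.ones((3,3)))>0
    w=~g; o=np.array([u0,v0],float)
    def poly(q):
        cc=np.array([[a*.016,b*.03,z] for a in(-1,1) for b in(-1,1) for z in(0,.018)])
        M=R.from_euler('z',q[2]).as_matrix(); return cv2.convexHull(proj("scene",cc@M.T+[q[0],q[1],zb]).astype(np.float32))[:,0]
    def cost(q):
        return (np.abs(soft(poly(q),m.shape,o)-m)*w).sum()
    x0=np.array([*x0,th])
    r=minimize(cost,x0,method='Nelder-Mead',options=dict(initial_simplex=x0+np.array([[0,0,0],[.006,0,0],[0,.006,0],[0,0,.06]]),xatol=1e-5,fatol=1e-4))
    vis=np.clip(cv2.resize(c[...,::-1],None,fx=8,fy=8,interpolation=2),0,255).astype(np.uint8)
    cv2.polylines(vis,[np.round((poly(r.x)-o+.5)*8).astype(int)],True,(0,0,255),1)
    return r.x,r.fun,vis,m,g
E
python3 - <<'E'
from held import *
p=np.load("scene_p2.npy")
x,f,vis,m,g=fitheld(p,(295,200,340,240),(.573,.299),.0808,.112)
print(x,f); cv2.imwrite("pics/h2.png",np.hstack([vis,cv2.cvtColor(cv2.resize((m*255*(~g)).astype(np.uint8),None,fx=8,fy=8,interpolation=0),cv2.COLOR_GRAY2BGR)]))
# jig overlay using recess and outline
p=p.copy();M=R.from_euler('z',.11).as_matrix();o=[260,210];im=cv2.resize(p[210:280,260:380][...,::-1],None,fx=6,fy=6,interpolation=2)
for sx,sy,z in((.076,.1,.03),(.036,.064,.03),(.036,.064,.012)):
    c=np.array([[a*sx/2,b*sy/2,z] for a,b in((-1,-1),(-1,1),(1,1),(1,-1))])@M.T+[.5792,.3076,0]
    cv2.polylines(im,[np.round((proj("scene",c)-o+.5)*6).astype(int)],True,(0,0,255),1)
cv2.imwrite("pics/j2.png",im)
E
```

```text
[0.57383745 0.30275795 0.11968659] 166.36363636363635
```

View pics/h2.png

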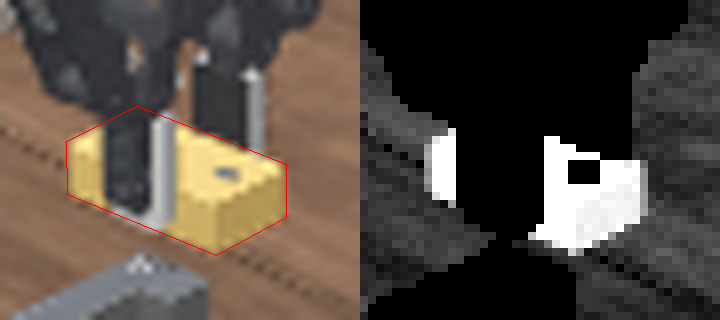

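View pics/j2.png

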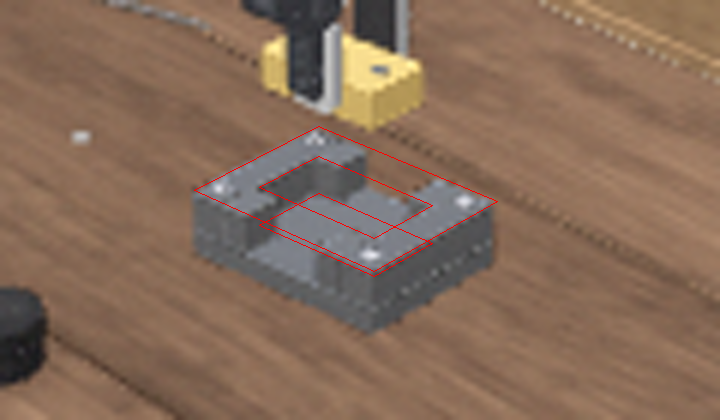

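Emit:
drive_tool:
  motion: [0.023,0.019,-0.09,0,0,0,0.023,0.019,-0.17,0,0,0,0.023,0.019,-0.17,0,0,0,0.023,0.019,-0.17,0,0,0,0.023,0.019,-0.17,0,0,0]

```text
time_s: 5.68
position: [0.5796, 0.3017, 0.2157]
tcp_rot: [2.093, 2.342, -0.003]
ft_force: [-0.1, 0.6, -1.7]
gripper_width: 0.362
```

```bash
python3 s.py; python3 - <<'E'
from held import *
s=sensors.read_state()
p,d=optics.capture("scene")
x,f,vis,m,g=fitheld(p,(295,215,345,260),(.579,.307),s['position'][2]-.1769,.112)
print(x,f)
cv2.imwrite("pics/h3.png",vis)
E
```

```text
t 5.675 p [0.5796 0.3017 0.2157] F [-0.1  0.6 -1.7] w 0.362
toolz [-0.001 -0.002 -1.   ] tooly [ 0.994  0.112 -0.001] q [-0.7   0.76  0.25  1.7  -0.26  0.72 -0.2 ] grasp [0.5795 0.3013 0.0607]
[0.5787547  0.30695021 0.13847545] 130.7415329768271
```

View pics/h3.png

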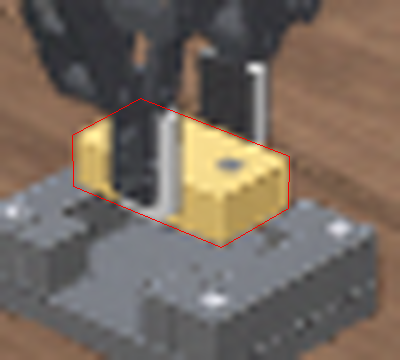

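Emit:
drive_tool:
  motion: [0.002,0.002,-0.02,0,0,0,0.002,0.002,-0.035,0,0,0,0.002,0.002,-0.05,0,0,0,0.002,0.002,-0.06,0,0,0,0.002,0.002,-0.06,0,0,0]

```text
time_s: 6.35
position: [0.5799, 0.3021, 0.2005]
tcp_rot: [2.093, 2.342, -0.004]
ft_force: [0.4, -0.1, -2.1]
gripper_width: 0.362
```

Emit:
drive_tool:
  motion: [0,0,-0.015,0,0,0,0,0,-0.03,0,0,0,0,0,-0.04,0,0,0,0,0,-0.048,0,0,0,0,0,-0.048,0,0,0]

```text
time_s: 6.98
position: [0.5799, 0.302, 0.189]
tcp_rot: [2.093, 2.342, -0.004]
ft_force: [-2.3, -1.4, 5.0]
gripper_width: 0.363
```

```bash
python3 s.py
```

```text
t 6.975 p [0.5799 0.302  0.189 ] F [-2.3 -1.4  5. ] w 0.363
toolz [-0.001 -0.002 -1.   ] tooly [ 0.994  0.112 -0.001] q [-0.69  0.8   0.24  1.71 -0.27  0.67 -0.2 ] grasp [0.5797 0.3017 0.034 ]
```

Emit:
drive_tool:
  motion: [0,0,-0.006,0,0,0,0,0,-0.012,0,0,0,0,0,-0.012,0,0,0,0,0,-0.012,0,0,0,0,0,-0.012,0,0,0]

```text
time_s: 7.6
position: [0.5798, 0.3018, 0.1889]
tcp_rot: [2.094, 2.342, -0.002]
ft_force: [-8.7, -3.8, 28.9]
gripper_width: 0.361
```

```bash
python3 - <<'E'
from held import *
p,d=optics.capture("scene")
x,f,vis,m,g=fitheld(p,(285,220,345,265),(.579,.307),.012,.112)
print(x,f)
cv2.imwrite("pics/h4.png",vis)
E
```

```text
[0.579 0.307 0.112] 207.09090909090907
```

View pics/h4.png

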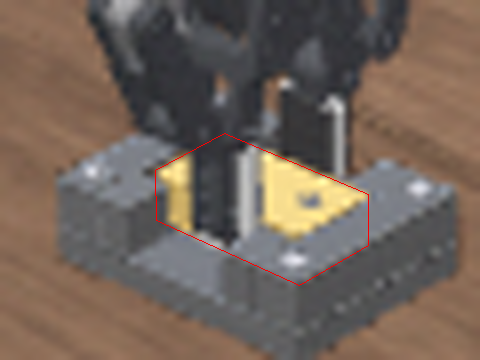

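The plate is in the recess and appears level. I'll release it, rise, close the fingers and press from above.

Emit:
drive_tool:
  motion: [0,0,0.004,0,0,0,0,0,0.004,0,0,0,0,0,0.004,0,0,0,0,0,0.004,0,0,0,0,0,0.004,0,0,0]
  grip: -0.2

```text
time_s: 8.28
position: [0.5798, 0.3019, 0.1896]
tcp_rot: [2.094, 2.342, -0.002]
ft_force: [0.0, -0.5, -1.1]
gripper_width: 0.597
```

Emit:
drive_tool:
  motion: [0,0,0.05,0,0,0,0,0,0.1,0,0,0,0,0,0.18,0,0,0,0,0,0.2,0,0,0,0,0,0.2,0,0,0]

```text
time_s: 8.9
position: [0.5798, 0.3019, 0.2402]
tcp_rot: [2.094, 2.342, -0.001]
ft_force: [-0.4, -1.5, -0.7]
gripper_width: 0.597
```

Emit:
drive_tool:
  motion: [0,0,0,0,0,0,0,0,0,0,0,0,0,0,0,0,0,0,0,0,0,0,0,0,0,0,0,0,0,0]
  grip: 1

```text
time_s: 9.52
position: [0.5798, 0.3019, 0.2401]
tcp_rot: [2.094, 2.342, -0.001]
ft_force: [0.2, 0.2, 0.7]
gripper_width: 0.001
```

```bash
python3 s.py; python3 - <<'E'
from held import *
p,d=optics.capture("scene")
o=(270,205);im=cv2.resize(p[205:280,270:365][...,::-1],None,fx=8,fy=8,interpolation=2); M=R.from_euler('z',.11).as_matrix()
for z in (.03,):
    c=np.array([[a*.016,b*.03,z] for a,b in((-1,-1),(-1,1),(1,1),(1,-1))])@M.T+[.5792,.3076,0]
    cv2.polylines(im,[np.round((proj("scene",c)-o+.5)*8).astype(int)],True,(0,0,255),1)
cv2.imwrite("pics/h5.png",im)
E
```

```text
t 9.525 p [0.5798 0.3019 0.2401] F [0.2 0.2 0.7] w 0.001
toolz [-0.    -0.001 -1.   ] tooly [ 0.994  0.111 -0.   ] q [-0.71  0.73  0.26  1.68 -0.25  0.77 -0.21] grasp [0.5798 0.3018 0.0851]
```

View pics/h5.png

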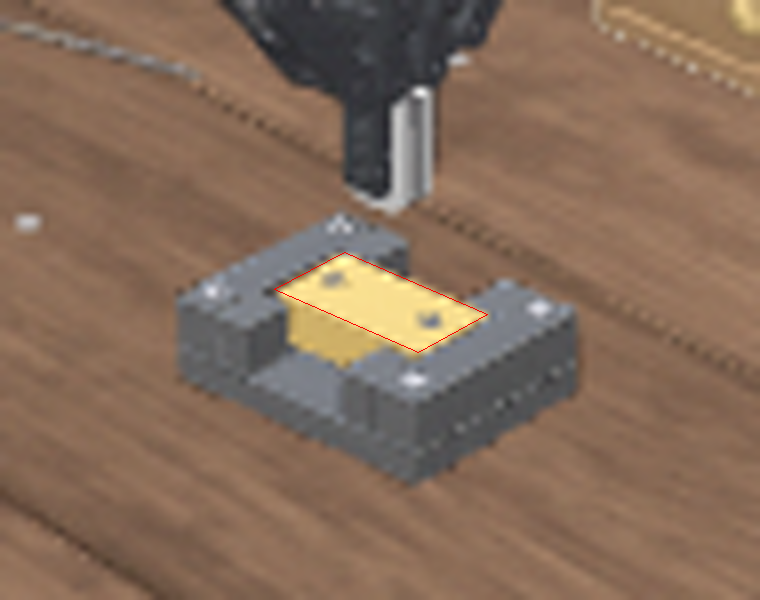

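The view shows the plate's top face on the predicted flush outline. Now pressing it with closed fingertips.

Emit:
drive_tool:
  motion: [0,0.018,-0.04,0,0,0,0,0.018,-0.09,0,0,0,0,0.018,-0.13,0,0,0,0,0.018,-0.135,0,0,0,0,0.018,-0.135,0,0,0]

```text
time_s: 10.2
position: [0.5799, 0.3063, 0.2063]
tcp_rot: [2.094, 2.342, -0.001]
ft_force: [-0.5, 0.9, 0.3]
gripper_width: -0.0
```

Emit:
drive_tool:
  motion: [0,0,-0.005,0,0,0,0,0,-0.01,0,0,0,0,0,-0.015,0,0,0,0,0,-0.02,0,0,0,0,0,-0.02,0,0,0]

```text
time_s: 10.82
position: [0.58, 0.3062, 0.2035]
tcp_rot: [2.094, 2.341, 0.001]
ft_force: [-6.5, -2.3, 19.8]
gripper_width: -0.002
```

Emit:
drive_tool:
  motion: [0,0,-0.012,0,0,0,0,0,-0.012,0,0,0,0,0,-0.012,0,0,0,0,0,-0.012,0,0,0,0,0,-0.012,0,0,0]

```text
time_s: 11.45
position: [0.58, 0.3059, 0.2035]
tcp_rot: [-2.095, -2.341, -0.003]
ft_force: [-8.2, -3.8, 29.4]
gripper_width: -0.002
```

```bash
cat > ff.py <<'E'
from h import *
from scipy.optimize import least_squares
# file axis from depth: rerun from initial pictures
for n in("top","scene"):
    d=np.load(f"{n}_d.npy"); p=np.load(f"{n}_p.npy").astype(float)
    reg=np.load(f"m_{n}_file_0.npy")
    er=cv2.erode(reg.astype(np.uint8),np.ones((3,3)))>0
    P=cloud(n,er,d); P=P[(P[:,2]>.10)&(P[:,2]<.21)&(P[:,0]<.6)]
    c=P.mean(0); u,s,vt=np.linalg.svd(P-c); a=vt[0]*np.sign(-vt[0][0])
    print(n,len(P),c,a,'elev',np.degrees(np.arcsin(a[2])),'az',np.degrees(np.arctan2(a[1],a[0])), (P-c)@a.__array__().min() if 0 else np.percentile((P-c)@a,[1,99]))
E
python3 ff.py
```

```text
top 371 [ 0.50780532 -0.04582099  0.16553624] [-0.75994716 -0.09931466  0.64235264] elev 39.96747415373054 az -172.55442413086607 [-0.09966883  0.05448845]
scene 210 [ 0.48750931 -0.05637882  0.17025988] [-0.78713976 -0.10903654  0.60706015] elev 37.37723496010156 az -172.11343537574277 [-0.09382163  0.03620044]
```

```bash
cat > ff2.py <<'E'
from fit import *
def pose(q):
    e=np.radians(40); y=np.array([-np.cos(e)*np.cos(q[2]),-np.cos(e)*np.sin(q[2]),np.sin(e)]); x=np.cross([0,0,1.],y); x/=np.linalg.norm(x); z=np.cross(x,y)
    if z[2]<0: x,z=-x,-z
    return np.array([q[0],q[1],q[3] if len(q)>3 else .165]),x,y,z
C,x,y,z=pose([.5,-.05,np.radians(7.5)])
if __name__=="__main__":
    for n,(u0,v0,u1,v1) in dict(top=(400,195,460,295),scene=(370,235,445,295)).items():
        p=np.load(f"{n}_p.npy"); im=cv2.resize(p[v0:v1,u0:u1][...,::-1],None,fx=5,fy=5,interpolation=2)
        d=np.load(f"{n}_d.npy")
        q=[.5035,-.0485,np.radians(7.5)] ; C,x,y,z=pose(q)
        for s,w in((50,12),(-50,12),(-50,8),(-130,8)): pass
        L=lambda P:np.round((proj(n,P)-[u0,v0]+.5)*5).astype(int)
        cv2.polylines(im,[L(np.array([C+y*.05,C-y*.2]))],False,(0,0,255),1)
        for a in(.05,0,-.05): cv2.polylines(im,[L(np.array([C+y*a+x*.012,C+y*a-x*.012]))],False,(255,0,0),1)
        cv2.imwrite(f"pics/f_{n}.png",im)
E
python3 ff2.py; python3 -c "
import cv2,numpy as np
a=cv2.imread('pics/f_top.png');b=cv2.imread('pics/f_scene.png');c=np.zeros((500,680,3),np.uint8);c[:500,:300]=a;c[:300,300:675]=b;cv2.imwrite('pics/f1.png',c)"
```

```text
(no output)
```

View pics/f1.png

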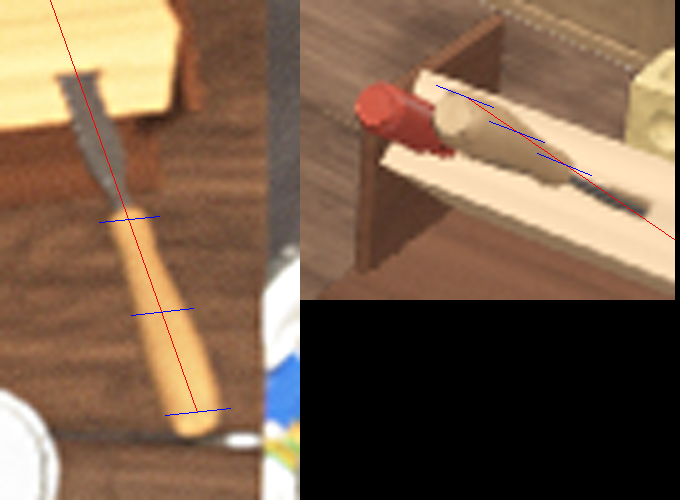

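Emit:
drive_tool:
  motion: [0,0,0.05,0,0,0,0,0,0.2,0,0,0,0,0,0.4,0,0,0,0,0,0.55,0,0,0,0,0,0.55,0,0,0]

```text
time_s: 12.08
position: [0.5808, 0.306, 0.3447]
tcp_rot: [2.094, 2.34, 0.013]
ft_force: [-0.3, 0.6, 0.3]
gripper_width: 0.0
```

```bash
cat > ff3.py <<'E'
from ff2 import *
from scipy.optimize import least_squares
T=lambda a:np.array(a)/5-.5+[400,195]; S=lambda a:np.array(a)/5-.5+[370,235]
def res(q,full=False):
    C,x,y,z=pose(q); r=[]
    r+=list(proj("top",C+y*.05-z*.006)[0]-T([194,434])); r+=list(proj("top",C-y*.05)[0]-T([127,212])); r+=list(proj("top",C-y*q[4])[0]-T([80,77]))
    r+=list(proj("scene",C+y*.05)[0]-S([155,115])); r+=list(proj("scene",C-y*.05)[0]-S([272,178])); r+=list(proj("scene",C-y*q[4])[0]-S([346,209]))
    r+=[(q[3]-.165)/.002]
    return np.array(r)
s=least_squares(res,[.5,-.05,.13,.165,.13]); print(np.round(s.x,4),np.round(res(s.x),1))
E
python3 ff3.py; python3 s.py; python3 - <<'E'
from h import *
p,d=optics.capture("scene");cv2.imwrite("pics/s6.png",p[205:280,270:365][...,::-1].repeat(6,0).repeat(6,1))
q,d=optics.capture("top");cv2.imwrite("pics/t6.png",q[...,::-1])
E
```

```text
[ 0.5028 -0.0492  0.113   0.1625  0.136 ] [-0.1 -1.9  0.7  1.8  0.5  0.3  1.5 -2.4 -1.4 -1.3 -0.9  2.7 -1.2]
t 12.075 p [0.5808 0.306  0.3447] F [-0.3  0.6  0.3] w 0.0
toolz [ 0.007  0.005 -1.   ] tooly [0.994 0.111 0.007] q [-0.74  0.62  0.31  1.58 -0.22  0.97 -0.25] grasp [0.5819 0.3068 0.1897]
```

View pics/s6.png

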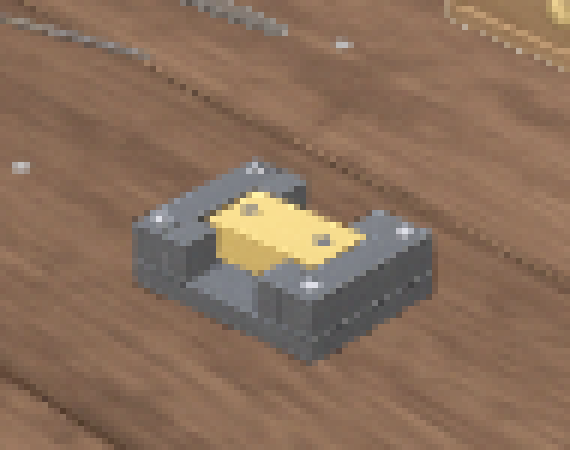

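The plate is seated flush. The fitted file handle centre is about (0.503, -0.049, 0.163), with its axis az about 7° off -x. Next I go to the file, high, with a 90° wrist turn.

Emit:
drive_tool:
  motion: [0.04,-0.14,0.1,0,0,-0.2,0.08,-0.28,0.2,0,0,-0.4,0.12,-0.42,0.3,0,0,-0.6,0.16,-0.56,0.3,0,0,-0.8,0.2,-0.7,0.3,0,0,-1]
  grip: -0.2

```text
time_s: 12.8
position: [0.6298, 0.13, 0.415]
tcp_rot: [2.834, 1.354, 0.001]
ft_force: [0.6, 0.6, -0.5]
gripper_width: 0.605
```

```bash
cat > tgt.py <<'E'
from h import *
import sys
# usage: tgt.py px py pz  psi tilt(deg) sign : TCP target pos, file yaw psi, tilt toward robot
px,py,pz,psi,tilt,sg=map(float,sys.argv[1:7]); t=np.radians(tilt)
zt=np.array([-np.sin(t)*np.cos(psi),-np.sin(t)*np.sin(psi),-np.cos(t)]); yt=sg*np.array([-np.sin(psi),np.cos(psi),0]); xt=np.cross(yt,zt)
M=np.stack([xt,yt,zt],1); s=sensors.read_state(); C=R.from_rotvec(s['tcp_rot'])
rv=(R.from_matrix(M)*C.inv()).as_rotvec()
print('shift share',np.round((np.array([px,py,pz])-s['position'])/.25,3),'turn share',np.round(rv/np.radians(45),3),'deg',np.degrees(np.linalg.norm(rv)),'q',np.round(s['qpos'],2))
E
python3 s.py; python3 tgt.py .637 -.033 .378 .12 30 -1
```

```text
t 12.8 p [0.6298 0.13   0.415 ] F [ 0.6  0.6 -0.5] w 0.605
toolz [ 0.001 -0.    -1.   ] tooly [ 0.778 -0.628  0.001] q [-0.6   0.57  0.55  1.53 -0.32  1.13 -0.66] grasp [0.6299 0.1299 0.26  ]
shift share [ 0.029 -0.652 -0.148] turn share [-0.33   0.599 -0.959] deg 53.01886239334153 q [-0.6   0.57  0.55  1.53 -0.32  1.13 -0.66]
```

Emit:
drive_tool:
  motion: [0.01,-0.13,0,-0.066,0.12,-0.192,0.01,-0.26,0,-0.132,0.24,-0.384,0.02,-0.39,0,-0.198,0.36,-0.575,0.03,-0.52,0,-0.264,0.48,-0.767,0.03,-0.652,0,-0.33,0.599,-0.959]

```text
time_s: 13.42
position: [0.6374, -0.0335, 0.4133]
tcp_rot: [2.998, 0.174, -0.812]
ft_force: [0.6, 0.2, -0.3]
gripper_width: 0.599
```

```bash
python3 s.py; python3 tgt.py .637 -.033 .378 .12 30 -1
```

```text
t 13.425 p [ 0.6374 -0.0335  0.4133] F [ 0.6  0.2 -0.3] w 0.599
toolz [-0.501 -0.059 -0.863] tooly [ 0.116 -0.993  0.001] q [-0.39  0.79  0.78  1.3  -0.3   1.73 -1.08] grasp [ 0.5597 -0.0427  0.2795]
shift share [-0.002  0.002 -0.141] turn share [ 0.002 -0.007  0.005] deg 0.3982936614601326 q [-0.39  0.79  0.78  1.3  -0.3   1.73 -1.08]
```

```bash
python3 - <<'E'
from h import *
a=optics.capture("scene")[0][...,::-1][170:310,340:480]; b=optics.capture("top")[0][...,::-1][180:320,340:480]
cv2.imwrite("pics/g1.png",np.hstack([cv2.resize(x,(400,400),interpolation=2) for x in(a,b)]))
E
```

```text
(no output)
```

View pics/g1.png

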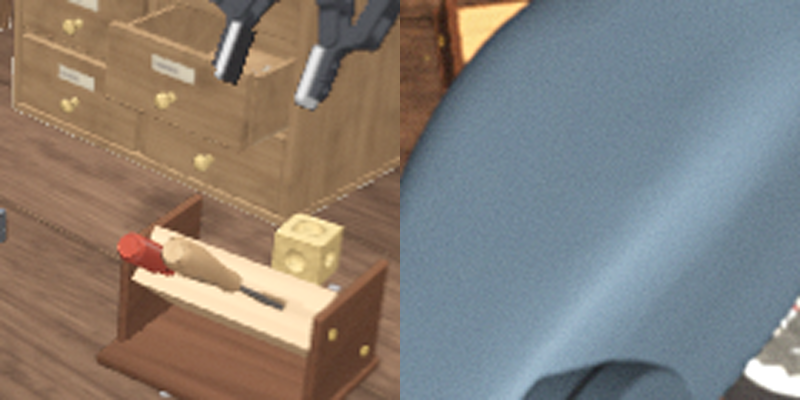

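Emit:
drive_tool:
  motion: [-0.02,0,-0.08,0,0,0,-0.04,0,-0.16,0,0,0,-0.06,-0.007,-0.24,0,0,0,-0.077,-0.007,-0.282,0,0,0,-0.077,-0.007,-0.282,0,0,0]

```text
time_s: 14.15
position: [0.6175, -0.0382, 0.3413]
tcp_rot: [2.996, 0.167, -0.816]
ft_force: [-0.3, 0.5, 0.5]
gripper_width: 0.602
```

```bash
python3 s.py; cat > ov.py <<'E'
from h import *
import sys
# overlay in scene: grasp point, closed jaw line, approach line
s=sensors.read_state(); M=R.from_rotvec(s['tcp_rot']).as_matrix(); g=s['position']+.155*M[:,2]
p=optics.capture("scene")[0]; u0,v0,S=370,190,8
im=cv2.resize(p[v0:v0+75,u0:u0+90][...,::-1],None,fx=S,fy=S,interpolation=2)
L=lambda P:np.round((proj("scene",np.array(P))-[u0,v0]+.5)*S).astype(int)
cv2.polylines(im,[L([g,g+.06*M[:,2]])],False,(0,0,255),1)
cv2.polylines(im,[L([g+.025*M[:,1],g-.025*M[:,1]])],False,(255,0,0),1)
cv2.imwrite(sys.argv[1],im)
E
python3 ov.py pics/g2.png
```

```text
t 14.15 p [ 0.6175 -0.0382  0.3413] F [-0.3  0.5  0.5] w 0.602
toolz [-0.504 -0.059 -0.862] tooly [ 0.112 -0.994  0.003] q [-0.4   0.83  0.76  1.45 -0.32  1.56 -1.06] grasp [ 0.5394 -0.0473  0.2077]
```

View pics/g2.png

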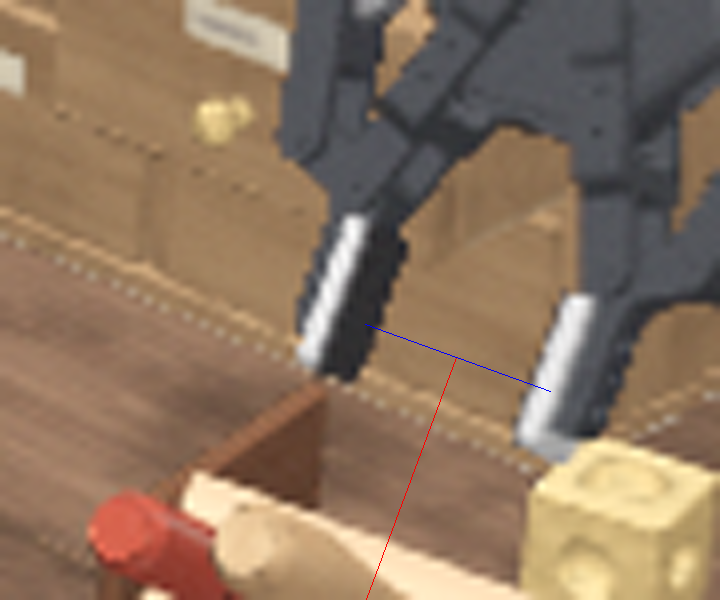

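The red approach line meets the handle near crop (366,600), about mid-handle and slightly towards the blade. The left jaw clears the red screwdriver at (130,535). Descending.

Emit:
drive_tool:
  motion: [-0.03,0,-0.05,0,0,0,-0.06,0,-0.1,0,0,0,-0.09,0,-0.15,0,0,0,-0.116,0,-0.203,0,0,0,-0.116,0,-0.203,0,0,0]

```text
time_s: 14.82
position: [0.5882, -0.0381, 0.2902]
tcp_rot: [2.995, 0.166, -0.818]
ft_force: [-0.6, 0.2, 0.2]
gripper_width: 0.594
```

```bash
python3 s.py; sed -i 's/370,190,8/370,210,8/' ov.py; python3 ov.py pics/g3.png
```

```text
t 14.825 p [ 0.5882 -0.0381  0.2902] F [-0.6  0.2  0.2] w 0.594
toolz [-0.505 -0.059 -0.861] tooly [ 0.111 -0.994  0.003] q [-0.42  0.85  0.74  1.58 -0.34  1.42 -1.04] grasp [ 0.5099 -0.0473  0.1567]
```

View pics/g3.png

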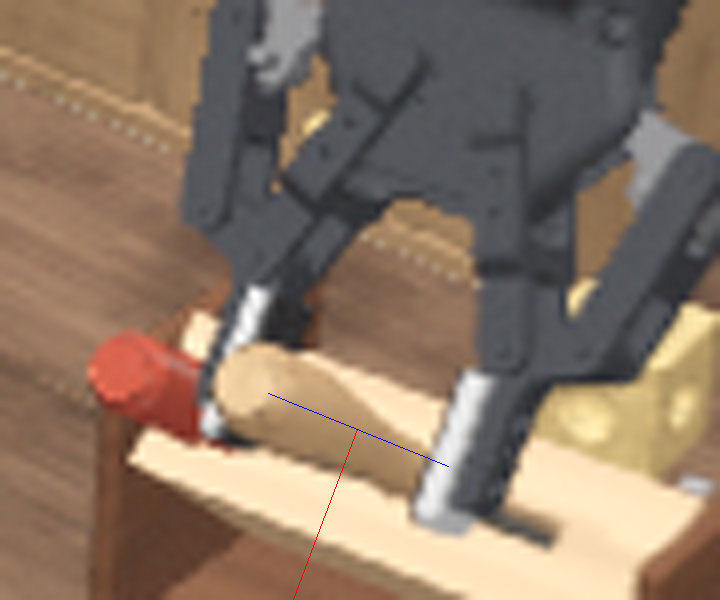

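Emit:
drive_tool:
  motion: [0,0,0,0,0,0,0,0,0,0,0,0,0,0,0,0,0,0,0,0,0,0,0,0,0,0,0,0,0,0]
  grip: 1
  squeeze: 60

```text
time_s: 15.5
position: [0.5888, -0.038, 0.2911]
tcp_rot: [2.996, 0.167, -0.815]
ft_force: [0.1, 4.5, 4.5]
gripper_width: 0.26
```

```bash
python3 s.py; python3 ov.py pics/g4.png
```

```text
t 15.5 p [ 0.5888 -0.038   0.2911] F [0.1 4.5 4.5] w 0.26
toolz [-0.503 -0.059 -0.862] tooly [ 0.112 -0.994  0.003] q [-0.42  0.85  0.74  1.58 -0.34  1.42 -1.04] grasp [ 0.5108 -0.0471  0.1575]
```

View pics/g4.png

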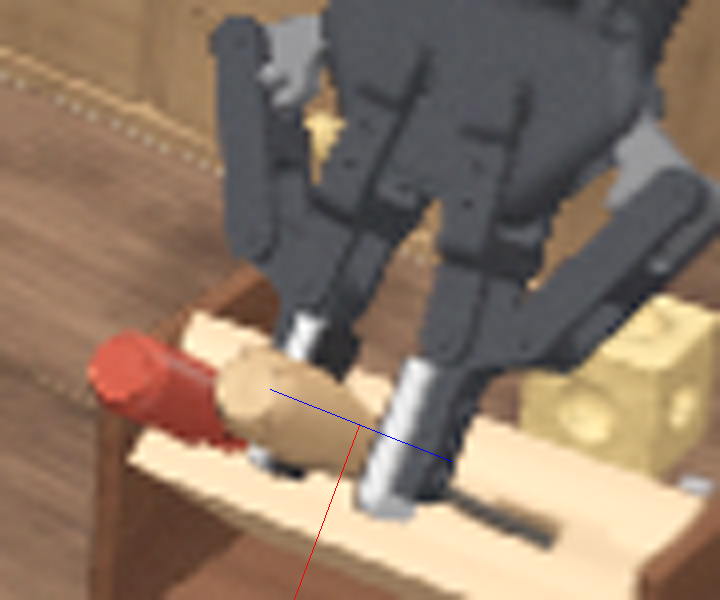

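Gripped: opening is about 22 mm on the handle. Drawing the file out along its axis.

Emit:
drive_tool:
  motion: [-0.045,-0.005,0.038,0,0,0,-0.12,-0.014,0.1,0,0,0,-0.2,-0.023,0.17,0,0,0,-0.28,-0.033,0.237,0,0,0,-0.365,-0.043,0.309,0,0,0]

```text
time_s: 16.18
position: [0.4963, -0.0495, 0.3689]
tcp_rot: [2.995, 0.165, -0.816]
ft_force: [0.6, 0.2, -0.8]
gripper_width: 0.261
```

```bash
python3 s.py
```

```text
t 16.175 p [ 0.4963 -0.0495  0.3689] F [ 0.6  0.2 -0.8] w 0.261
toolz [-0.504 -0.059 -0.862] tooly [ 0.111 -0.994  0.004] q [-0.5   0.65  0.82  1.76 -0.24  1.42 -1.04] grasp [ 0.4182 -0.0587  0.2353]
```

Emit:
drive_tool:
  motion: [0,0,0.06,0,0,0,0,0,0.12,0,0,0,0,0,0.2,0,0,0,0,0,0.25,0,0,0,0,0,0.25,0,0,0]

```text
time_s: 16.8
position: [0.4967, -0.0496, 0.4318]
tcp_rot: [2.995, 0.165, -0.814]
ft_force: [-0.2, 0.3, -0.5]
gripper_width: 0.256
```

```bash
python3 s.py; python3 - <<'E'
from h import *
a=optics.capture("scene")[0][...,::-1][130:330,320:480]; cv2.imwrite("pics/g5.png",cv2.resize(a,None,fx=3,fy=3,interpolation=2))
E
```

```text
t 16.8 p [ 0.4967 -0.0496  0.4318] F [-0.2  0.3 -0.5] w 0.256
toolz [-0.503 -0.06  -0.862] tooly [ 0.111 -0.994  0.004] q [-0.52  0.58  0.86  1.68 -0.2   1.56 -1.06] grasp [ 0.4187 -0.0589  0.2982]
```

View pics/g5.png

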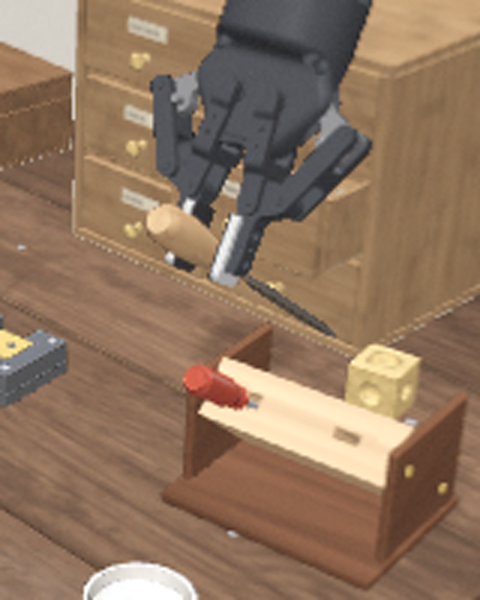

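The file is out of the rack; the socket at (345,437) is empty, and the blade hangs down to (333,332). Now levelling it and moving over to the jig.

```bash
python3 tgt.py .438 .289 .40 .12 -10 -1
```

```text
shift share [-0.234  1.354 -0.125] turn share [ 0.108 -0.893  0.013] deg 40.469080064426656 q [-0.52  0.58  0.85  1.68 -0.2   1.56 -1.06]
```

Emit:
drive_tool:
  motion: [0,0.12,0,0.022,-0.18,0,0,0.25,0,0.043,-0.357,0,-0.03,0.4,0,0.065,-0.536,0,-0.06,0.54,0,0.086,-0.714,0.01,-0.1,0.68,0,0.108,-0.893,0.013]

```text
time_s: 17.48
position: [0.4711, 0.1218, 0.4307]
tcp_rot: [-3.113, -0.187, -0.278]
ft_force: [0.0, 0.6, -1.4]
gripper_width: 0.257
```

```bash
python3 s.py;  python3 tgt.py .438 .289 .373 .12 -10 -1; python3 - <<'E'
from h import *
a=optics.capture("scene")[0][...,::-1][90:330,240:480]; b=optics.capture("top")[0][...,::-1][140:380,220:460]
cv2.imwrite("pics/g6.png",np.hstack([cv2.resize(x,(400,400),interpolation=2) for x in(a,b)]))
E
```

```text
t 17.475 p [0.4711 0.1218 0.4307] F [ 0.   0.6 -1.4] w 0.257
toolz [ 0.176  0.021 -0.984] tooly [ 0.12  -0.993  0.   ] q [-1.05  0.33  0.92  1.98 -0.35  0.81 -1.41] grasp [0.4984 0.1251 0.2781]
shift share [-0.132  0.669 -0.231] turn share [-0.     0.005 -0.   ] deg 0.22108355807712296 q [-1.05  0.33  0.92  1.98 -0.35  0.81 -1.41]
```

View pics/g6.png

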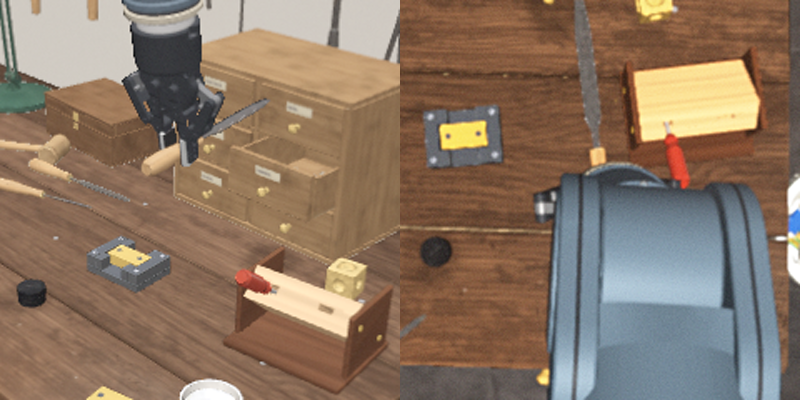

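Emit:
drive_tool:
  motion: [-0.026,0.13,0,0,0,0,-0.05,0.27,-0.05,0,0,0,-0.08,0.4,-0.1,0,0,0,-0.11,0.54,-0.15,0,0,0,-0.132,0.669,-0.2,0,0,0]

```text
time_s: 18.2
position: [0.4363, 0.2929, 0.3791]
tcp_rot: [-3.112, -0.198, -0.271]
ft_force: [0.6, -0.8, -0.7]
gripper_width: 0.258
```

```bash
python3 s.py; cat > fl.py <<'E'
from h import *
import sys
s=sensors.read_state(); M=R.from_rotvec(s['tcp_rot']).as_matrix(); g=s['position']+.155*M[:,2]
a,da=optics.capture("scene"); b,db=optics.capture("top")
for n,p,d in(("scene",a,da),("top",b,db)):
    for r in silhouettes("file",n)[:2]:
        reg=cv2.erode(r['region'].astype(np.uint8),np.ones((2,2)))>0; P=cloud(n,reg,d)
        if len(P)<10: continue
        m=np.median(P,0); print(n,round(r['conf'],2),len(P),'med',np.round(m,3))
        P=P[np.abs(P[:,2]-g[2])<.05]
        bl=P[(P-g)[:,0]>.055]   # blade part
        if len(bl)>10:
            c=np.median(bl,0); A=np.c_[(bl-c)[:,:1],np.ones(len(bl))]
            sl=[np.linalg.lstsq(A,(bl-c)[:,k],rcond=None)[0] for k in(1,2)]
            for _ in range(5):
                rz=(bl-c)[:,2]-A@sl[1]; k=np.abs(rz)<.006; sl[1]=np.linalg.lstsq(A[k],(bl-c)[k,2],rcond=None)[0]
            print('  blade centre',np.round(c,4),'n',len(bl),'dy/dx',round(sl[0][0],3),'dz/dx',round(sl[1][0],3),'xmax',np.round(bl[:,0].max(),3))
a=a[...,::-1][90:330,240:480]; b=b[...,::-1][140:380,220:460]
cv2.imwrite(sys.argv[1],np.hstack([cv2.resize(x,(400,400),interpolation=2) for x in(a,b)]))
E
python3 fl.py pics/g7.png
```

```text
t 18.2 p [0.4363 0.2929 0.3791] F [ 0.6 -0.8 -0.7] w 0.258
toolz [ 0.172  0.022 -0.985] tooly [ 0.127 -0.992 -0.   ] q [-1.3   0.47  0.87  1.96 -0.43  0.75 -1.66] grasp [0.4629 0.2964 0.2264]
scene 0.94 402 med [0.492 0.293 0.227]
  blade centre [0.5746 0.3093 0.2299] n 145 dy/dx 0.155 dz/dx 0.048 xmax 0.64
top 0.73 680 med [0.568 0.316 0.229]
  blade centre [0.5784 0.3183 0.2291] n 557 dy/dx 0.147 dz/dx 0.048 xmax 0.648
```

View pics/g7.png

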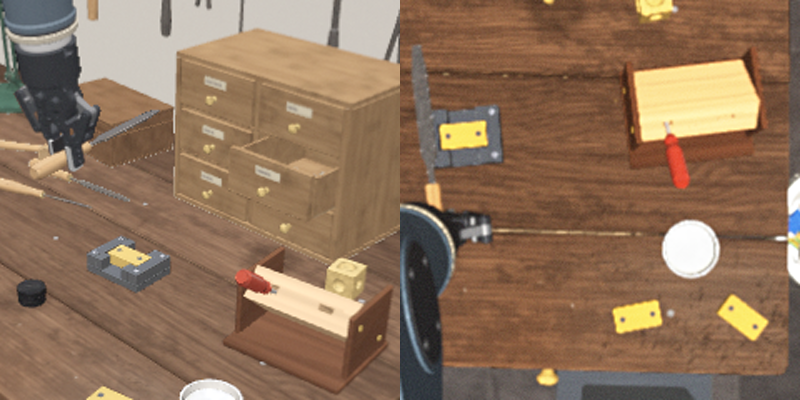

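Emit:
drive_tool:
  motion: [0,-0.016,-0.1,0,0,0,0,-0.032,-0.2,0,0,0,0,-0.032,-0.3,0,0,0,0,-0.032,-0.4,0,0,0,0,-0.032,-0.4,0,0,0]

```text
time_s: 19.02
position: [0.4367, 0.2824, 0.2785]
tcp_rot: [-3.116, -0.196, -0.268]
ft_force: [0.2, -0.7, -1.7]
gripper_width: 0.263
```

Emit:
drive_tool:
  motion: [0,0,0,0,0,0,0,0,0,0,0,0,0,0,0,0,0,0,0,0,0,0,0,0,0,0,0,0,0,0]

```text
time_s: 19.65
position: [0.4367, 0.2825, 0.2786]
tcp_rot: [-3.115, -0.196, -0.268]
ft_force: [-0.1, 0.0, 0.0]
gripper_width: 0.259
```

```bash
python3 s.py; python3 fl.py pics/g8.png; python3 - <<'E'
from h import *
p,d=optics.capture("top")
r=silhouettes("file","top")[0]; P=cloud("top",r['region'],d); P=P[(np.abs(P[:,2]-.128)<.03)&(P[:,0]>.53)&(P[:,0]<.65)]
A=np.c_[P[:,:2]-P[:,:2].mean(0),np.ones(len(P))]; k=np.ones(len(P),bool)
for _ in range(8):
    c=np.linalg.lstsq(A[k],P[k,2],rcond=None)[0]; k=np.abs(A@c-P[:,2])<.004
print('plane dz/dx,dz/dy',np.round(c,3),k.sum(),'angle',np.degrees(np.arctan(np.hypot(*c[:2]))))
cv2.imwrite("pics/g9.png",cv2.resize(p[160:270,210:310][...,::-1],None,fx=5,fy=5,interpolation=2))
a=optics.capture("scene")[0]; cv2.imwrite("pics/g10.png",cv2.resize(a[170:290,240:370][...,::-1],None,fx=5,fy=5,interpolation=2))
E
```

```text
t 19.65 p [0.4367 0.2825 0.2786] F [-0.1  0.   0. ] w 0.259
toolz [ 0.17   0.019 -0.985] tooly [ 0.125 -0.992  0.002] q [-1.15  0.58  0.68  2.08 -0.6   0.5  -1.51] grasp [0.463  0.2855 0.1259]
scene 0.58 332 med [0.45  0.279 0.128]
  blade centre [0.5769 0.2987 0.1295] n 144 dy/dx 0.155 dz/dx 0.044 xmax 0.644
top 0.6 593 med [0.567 0.3   0.13 ]
  blade centre [0.5825 0.3017 0.1304] n 452 dy/dx 0.144 dz/dx 0.051 xmax 0.649
plane dz/dx,dz/dy [0.046 0.022 0.131] 461 angle 2.9293686742822453
```

View pics/g9.png

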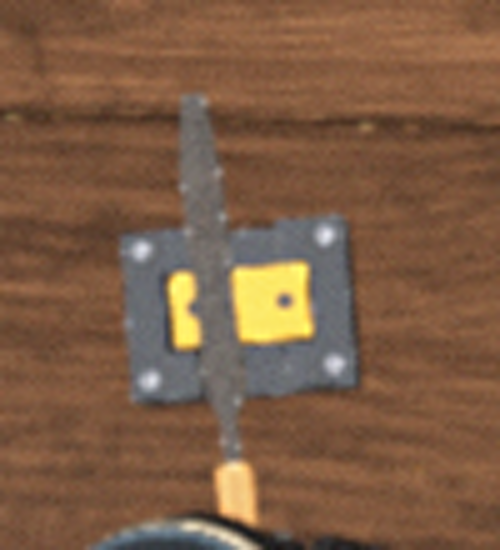

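View pics/g10.png

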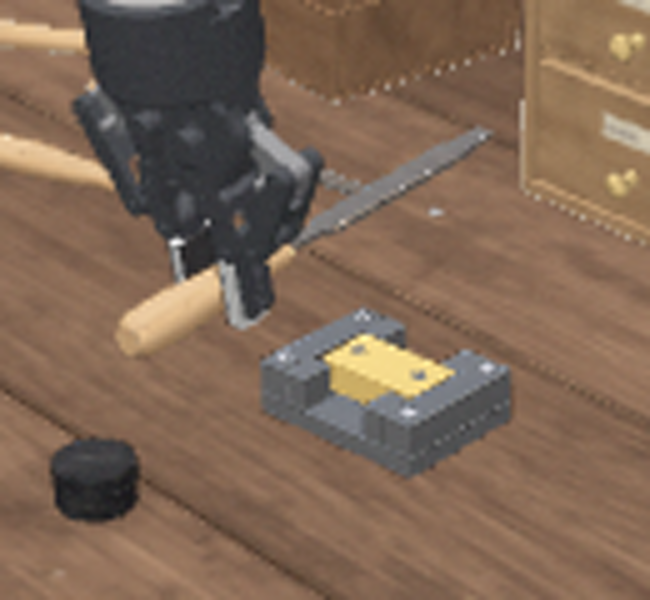

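```bash
python3 - <<'E'
from rig import bot
print(bot.close_job())
E
```

```text
the job is handed in; nothing more can be done
None
```

I handed the job in after about 20 s of the 69 s allowed. The system gave no verdict, so the results below are my own checks.

- **Plate:** I took the leftmost of the three look-alikes and lowered it into the jig's recess. I then pressed it from above with closed fingertips at about 29 N. The fingertips stopped with the plate's top at about 30.5 mm against 30 mm for flush. In the scene picture its top face lay on the predicted flush outline, and later pictures still showed it seated.
- **File:** I drew it out of the rack by its handle, turned it level and moved it over the jig. It is still held there at about 22 mm jaw opening.
    - **Level:** the blade is about 3° off level (limit 12°).
    - **Height:** it is at 0.13 m, about 10 cm above the plate.
    - **Position:** it passes about 5 mm to the side of the recess centre (limit 25 mm), with the centre about 70 mm back from the tip.
    - **Contact:** the wrist force read about zero, so nothing is touching the file except the fingers.
- **Bystanders:** the screwdriver, tin and dish looked unmoved in the pictures I viewed; I didn't measure them.
- **Disagreement:** the two cameras differed by 2 to 4 mm sideways when first locating the plate and jig, and by up to 9 mm on the blade while I was lining it up. At the end they were 3 mm apart on the blade.

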